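# Seat a polarimeter tube against the back stop of its V-trough

### The arm

A 6-joint arm with a two-finger parallel gripper is mounted at the origin on the work surface. World frame = base frame: x ahead of the robot, y to its left, z up, the work surface at z = 0. Lengths are in mm, angles in rad, forces in N, time in s.
With the tool pointing down it reaches from about 400 to 925 mm from the base axis. Payload 12.5 kg.
Tool frame: the origin (TCP) lies midway between the tips of the shut fingers; the grasp point (between the pads) lies 19 mm behind it; x points along the fingers, y is the direction in which the jaws open and shut, and the axes are right-handed (so a half turn about x gives the same grasp; the last joint's range is limited). The gripper opens to 95 mm and grips with 3 to 60 N. Pads are 20 mm wide; open, the fingers measure 119 mm over their backs; the gripper's body (75 mm by 180 mm) begins 59 mm behind the grasp point.
Start: joints at [1.104, 0.491, 1.559, -0, 1.092, -0.106], TCP at [220.624, 584.784, 214.661] pointing down, gripper open.
Joint ranges: [-3.1, 3.1], [-0.84, 2.19], [0.05, 2.79], [-1.13, 4.28], [0.06, 2.93], [-2.69, 2.69]. Speed limits (rad/s): [2.22, 2.22, 2.79, 3.14, 3.14, 3.14].

### API

Orientations are given as [roll, pitch, yaw] about the fixed x, y, z axes, in that order (R = Rz(yaw) Ry(pitch) Rx(roll)).
In Python, from cell import state, read_camera, job_done gives the robot as it stands.
- The arm moves only by the tool move_arm, never from a script. Its argument "targets" is a list of rows, each a list of 7 numbers: the shift along the world's x, y, z in m, then the turn, a rotation vector about the world's x, y, z in degrees, then the gripper's target within -1 to 1 (fully open at 1, half-way at 0, shut at -1). In form: [[dx, dy, dz, wx, wy, wz, hand], ...]. A call has 1 to 10 rows; each row is the pose to reach, as a shift and turn from the pose commanded when the call began; what a row does not reach only later rows make up. A row lasts 1/10 s, in which the tool goes at most 50 mm and 8.59 degrees, less where a joint would pass 70% of its speed; a pose out of reach is approached as far as the arm can. A call with a gripper value outside its range is refused whole. The fingers move at their own pace and stop on an object; the grip force is fixed at half the most. Time passes only in rows, so rows that repeat a pose let the fingers close. It gives the time, the measured TCP pose, the force and the opening at its end, in the units of the state.
- state(): the state, without advancing time (a new reading comes with each control period).
- read_camera(name): name is "scene" or "side" or "wrist"; returns a dict with "img" (420x560x3 uint8, blue, green, red), "mtx" (3x3 intrinsics, pixels), "k1" (the pictures are not rectified: a ray, as slopes to the right and down, at radius r is drawn at 1 + k1 r^2 times it, then the intrinsics apply), "cam_to_world" (4x4, takes a point from camera to world coordinates); the wrist camera has in their place "mount" (4x4, takes a point from camera to tool coordinates, whose origin is the TCP and whose axes are the tool frame's). Camera axes: x right, y up, looking along -z (the intrinsics and any distortion apply to the point x, -y, -z); pixel columns grow to the right and rows downward; lengths in mm; the calibration is good to about 2 mm. A picture is of the moment at which its call begins: read the wrist's pose just before it. There is no depth.
- job_done(): hands the job in, once; it reports no verdict.
The state is a dict: "t": time; "joints": joint angles; "qvel": joint speeds; "tau": joint torques, N m; "eef_pos": TCP position; "tcp_rot": TCP orientation; "ft_force": force on the tool from outside, world axes, zero at the start; "moment": the same for the moment, N m; "opening": opening from 0.0 (shut) to 1.0 (fully open).
Only numpy, scipy, OpenCV 4.12 (cv2) and the standard library are available. Lean on these libraries where they do the work, as an engineer would, in place of code of your own. Each camera call takes 0.05 s, during which the arm holds its last target.

### The job

Take the longer of the two steel sample tubes from the white rack and lay it in the open front part of the polarimeter's V-shaped trough, then push it along the trough, under the bridge, until it lies on both flanks with its far end fully home against the back stop, and let go. The tube has glass end windows, so handle it gently, and leave the short tube in the rack and the jar, beaker and weigh boat where they are.

Things in the scene. Friction and masses are not known exactly. Their poses are not given: they have to be found in the camera images.
- long_tube: The tube to load: steel cylinder 130 mm long, axis along its own x, body 36 mm in diameter, at each end a black cap 40 mm in diameter, 22 mm long. Origin at its middle on the axis; both ends alike. May be rolled to any angle about x. 0.19 to 0.33 kg. Starts in one of the rack's two grooves, within 8 mm of the groove's middle, origin about 41 mm above the bench.
- short_tube: A like tube, only 85 mm long, lying in the rack's other groove. Same frame. Leave it there.
- rack: White slab 150 mm (its x) by 180 mm (its y), 12 mm thick, lying on the bench, with two short open V-grooves along its x, at y = +45 and -45 mm, each 80 mm long; their upper edges are 31 mm above the bench and 37 mm apart. Origin on the bench under its middle. Fixed.
- polarimeter: White bench polarimeter on a grey base plate, fixed. Origin on the bench under the middle of the bridge's front face; x runs along the trough towards the back stop, z up. Base plate x -150 to +215 mm, y +-80 mm, 20 mm thick. Behind the bridge, a 56 mm gap, then an end block x 146 to 212 mm, 190 mm high.
- trough_front (a point): Front end of the aluminium V-trough, on the line a tube's axis takes in it, 58.3 mm above the bench and 145 mm before the bridge; axes as the polarimeter's. The trough runs from here straight to the back stop: two flanks at 45 degrees, bottom line 30 mm and upper edges 49 mm above the bench, edges 37 mm apart; front end open. A push of about 2 to 6 N slides the tube.
- bridge_front (a point): Middle of the front edge of the roof of the tunnel under the bridge, 110 mm above the bench; axes as the polarimeter's. Bridge: x 0 to 90 mm, y +-77 mm, 200 mm high; tunnel 95 mm wide. The bridge stops an upright gripper's body before the tube is home: the tool must lean about 40 degrees from vertical, its tips reaching forward and down.
- back_stop: Steel button 28 mm in diameter on the front of the end block, facing back along the trough. Origin at the centre of its face, at x = 138 mm of the polarimeter, 58.3 mm above the bench. Rigid.
- seat (a point): Where the long tube's origin is when it is home: on the trough's axis, 73 mm beyond the bridge's front face, 58.3 mm above the bench; axes as the polarimeter's. The tube's near end is then 8 mm inside the bridge's front face.
- jar: White jar with a blue cap, 60 mm in diameter, 85 mm high, origin at its underside. Loose; leave it.
- beaker: Glass beaker 68 mm in diameter, 85 mm high, origin at its underside. Loose; leave it.
- weigh_boat: White weigh boat 75 mm square, 20 mm high, origin at its underside. Loose and light; leave it.
Things that resemble listed ones, but are neither listed nor needed, are in the scene too. Leave any brown, orange or red look-alike of the long_tube alone.

How it is judged:
By the outcome, as a careful person would: the job done as asked, in the order asked, and still so for the second after the job is handed in, with the robot touching nothing.
It also fails if it takes over 64 s, if anything falls off the work surface, if the arm or the gripper's body presses on something with over 40 N, if the wrist force passes 120 N, or if a joint passes its speed limit or range.

## Working session

There is one attempt and no reset: what is moved stays moved. The work goes in short steps, Python scripts to look and compute and a tool call to move; the robot and the scene stay as the last step left them, time stands still between calls to the robot, and variables do not carry over. Pictures are saved under pics/ and viewed, and the job is handed in when it is done.

Besides the shell and the picture viewer there is one more tool, called after ">>>" in YAML: its name, and indented under it one key for each argument. move_arm: Moves the arm, as the interface text tells. Its arguments: {"type":"object","properties":{"targets":{"type":"array"}},"required":["targets"]}

```bash
mkdir -p pics
cat > h.py <<'E'
import numpy as np, cv2
from scipy.spatial.transform import Rotation as R
from cell import state, read_camera
def tcp(s):
    T=np.eye(4);T[:3,:3]=R.from_euler('xyz',s['tcp_rot']).as_matrix();T[:3,3]=s['eef_pos'];return T
def grab(n):
    s=state();c=read_camera(n)
    c['M']=np.array(c['cam_to_world']) if 'cam_to_world' in c else tcp(s)@np.array(c['mount'])
    return c
def ray(c,uv):
    K=np.array(c['mtx']);k=c['k1']
    p=cv2.undistortPoints(np.array(uv,float).reshape(-1,1,2),K,np.array([k,0,0,0,0.])).reshape(-1,2)
    d=np.c_[p[:,0],-p[:,1],-np.ones(len(p))]@c['M'][:3,:3].T
    return c['M'][:3,3],d
def onz(c,uv,z):
    o,d=ray(c,uv);return o+d*((z-o[2])/d[:,2])[:,None]
def proj(c,P):
    P=np.atleast_2d(np.array(P,float));M=np.linalg.inv(c['M']);q=P@M[:3,:3].T+M[:3,3]
    a=np.c_[q[:,0],-q[:,1],-q[:,2]]
    return cv2.projectPoints(a,np.zeros(3),np.zeros(3),np.array(c['mtx']),np.array([c['k1'],0,0,0,0.]))[0].reshape(-1,2)
E
python3 - <<'E'
from h import *
print(state())
for n in('scene','side','wrist'):
    c=grab(n);cv2.imwrite(f'pics/{n}0.png',c['img']);print(n,c['M'].round(2).tolist(),c['k1'],c['mtx'])
E
```

```text
{'t': 0.0, 'joints': array([ 1.10436830e+00,  4.91610892e-01,  1.55946693e+00, -6.07561813e-06,
        1.09169599e+00, -1.05630360e-01]), 'qvel': array([ 2.48331549e-04,  3.27091787e-04, -9.49642423e-05, -9.10245878e-04,
       -1.45056521e-04, -8.76864685e-04]), 'tau': array([ 2.10161379e-03, -6.12657881e+01, -2.58184183e+01,  6.92919712e-02,
        4.81919374e-02, -9.63474668e-05]), 'eef_pos': array([220.52230718, 584.53513324, 214.02383818]), 'tcp_rot': array([-1.67186491,  1.56961515, -2.03265977]), 'ft_force': array([ 0.08636195,  0.11453723, -0.17504112]), 'moment': array([ 0.01080031, -0.01739074, -0.00153476]), 'opening': 0.996197123397724}
scene [[-0.55, -0.72, 0.43, 1018.5], [0.84, -0.48, 0.27, 342.63], [0.01, 0.51, 0.86, 1174.26], [0.0, 0.0, 0.0, 1.0]] -0.14090313668350204 [[469.05591619   0.         278.66643201]
 [  0.         469.05591619 212.27429689]
 [  0.           0.           1.        ]]
side [[0.88, 0.33, -0.34, -13.45], [-0.47, 0.61, -0.63, -932.49], [-0.0, 0.72, 0.7, 1125.94], [0.0, 0.0, 0.0, 1.0]] 0.03400669133020355 [[518.40804071   0.         277.74736939]
 [  0.         518.40804071 207.63374206]
 [  0.           0.           1.        ]]
wrist [[0.35, -0.9, -0.25, 150.62], [0.94, 0.34, 0.09, 610.85], [-0.0, -0.26, 0.96, 384.96], [0.0, 0.0, 0.0, 1.0]] 0.023498186534505295 [[334.93234013   0.         279.77781189]
 [  0.         334.93234013 216.73122175]
 [  0.           0.           1.        ]]
```

View pics/scene0.png

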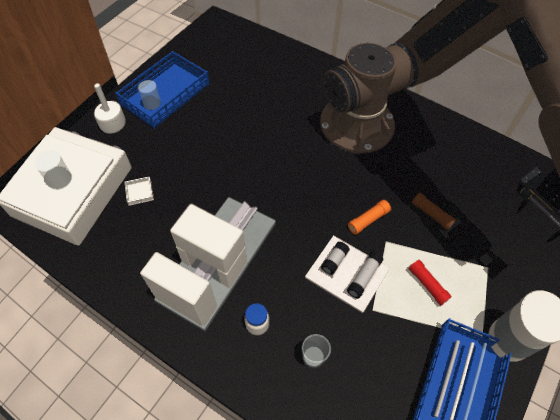

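View pics/side0.png

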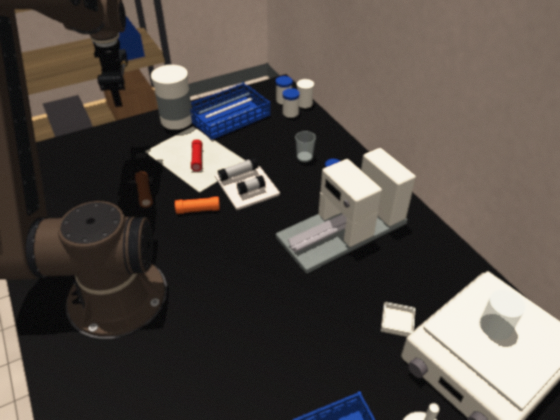

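View pics/wrist0.png

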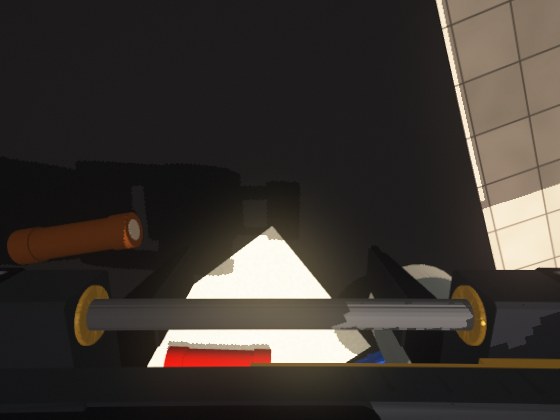

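Candidates for the long tube, in scene pixels: steel tube in the rack at (364,277), the shorter steel tube at (335,259), orange at (370,217), brown at (433,211) and red at (430,283). I choose the steel one at (364,277) and will check it in close crops.

Run:
```python
from h import *
s=cv2.imread('pics/scene0.png');d=cv2.imread('pics/side0.png')
a=cv2.resize(s[230:315,295:395],None,fx=7,fy=7,interpolation=cv2.INTER_CUBIC);cv2.imwrite('pics/c1.png',a)
a=cv2.resize(s[190:335,135:285],None,fx=4,fy=4,interpolation=cv2.INTER_CUBIC);cv2.imwrite('pics/c2.png',a)
a=cv2.resize(d[145:275,270:420],None,fx=4,fy=4,interpolation=cv2.INTER_CUBIC);cv2.imwrite('pics/c3.png',a)
a=cv2.resize(d[150:215,205:290],None,fx=7,fy=7,interpolation=cv2.INTER_CUBIC);cv2.imwrite('pics/c4.png',a)
```

```text
(no output)
```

View pics/c1.png

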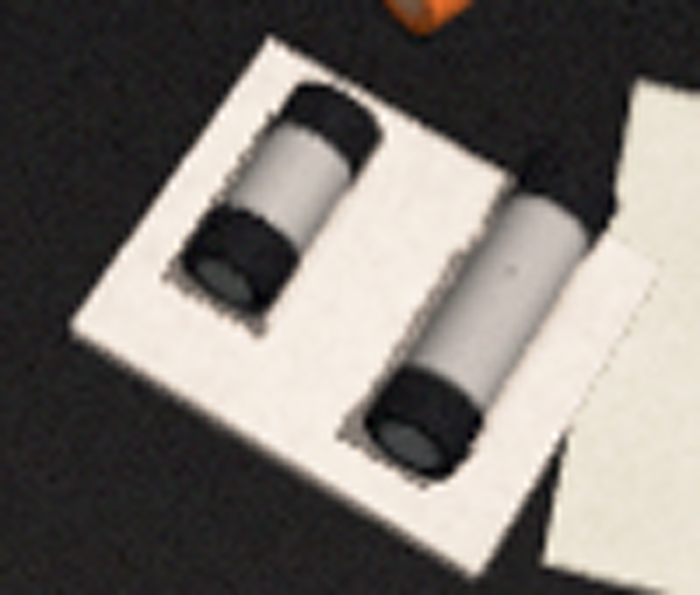

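View pics/c2.png

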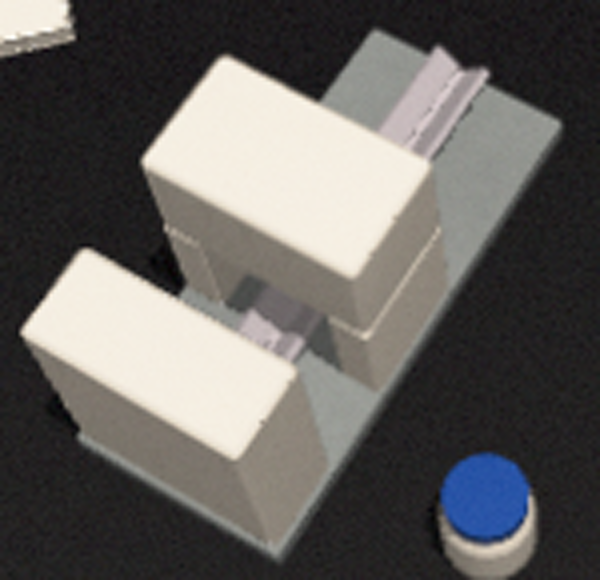

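View pics/c3.png

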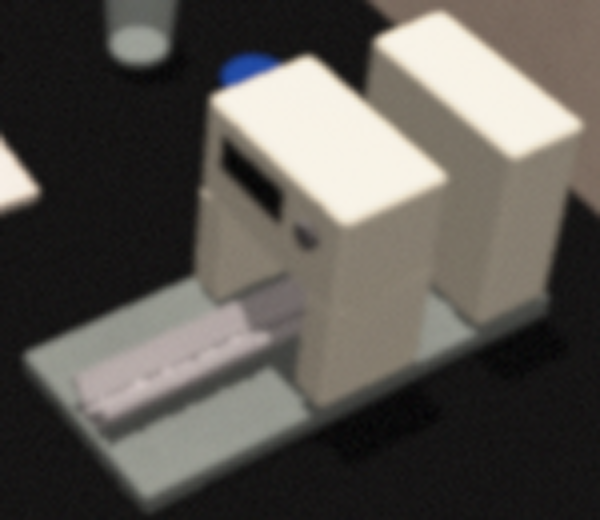

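View pics/c4.png

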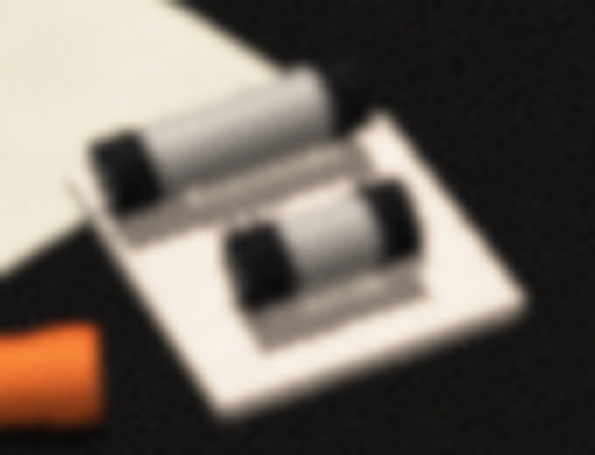

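```bash
cat > m.py <<'E'
from h import *
from scipy.optimize import least_squares
cs=grab('scene');cd=grab('side')
S2=lambda *p:np.array(p)/4+[135,190]-.375
D3=lambda *p:np.array(p)/4+[270,145]-.375
def rep(n,c,p,z):
    q=onz(c,p,z);print(n,q[:,:2].round(1).tolist());return q
bt=rep('bridge top scene',cs,S2((222,55),(432,160),(357,280),(143,160)),200)
et=rep('end top scene',cs,S2((85,248),(297,368),(240,460),(22,332)),190)
bp=rep('plate front scene',cs,S2((378,30),(560,122)),20)
bt2=rep('bridge top side',cd,D3((210,98),(347,225),(447,180),(310,57)),200)
et2=rep('end top side',cd,D3((375,42),(515,157),(582,125),(440,12)),190)
bp2=rep('plate front side',cd,D3((25,355),(150,497)),20)
S1=lambda *p:np.array(p)/7+[295,230]-.43
D4=lambda *p:np.array(p)/7+[205,150]-.43
rs=rep('rack scene',cs,S1((270,38),(72,325),(475,575),(658,265)),12)
rd=rep('rack side',cd,D4((70,180),(225,415),(527,303),(383,113)),12)
t=rep('tube seams scene mid',cs,S1((447,388),(552,212)),41)
t=rep('tube seams side mid',cd,D4((148,172),(315,100)),41)
E
python3 m.py
```

```text
bridge top scene [[628.3, -159.5], [616.6, -9.8], [703.9, -0.3], [711.9, -152.9]]
end top scene [[773.2, -148.9], [763.4, 0.4], [824.5, 7.2], [834.6, -144.5]]
plate front scene [[476.2, -170.4], [467.2, -17.2]]
bridge top side [[614.6, -14.9], [625.8, -165.9], [708.8, -161.1], [700.7, -9.8]]
end top side [[759.2, -7.6], [770.9, -155.5], [831.9, -150.5], [821.3, -0.9]]
plate front side [[465.7, -20.9], [479.0, -177.8]]
rack scene [[412.6, 143.9], [562.3, 142.6], [565.7, 320.4], [415.7, 321.0]]
rack side [[413.3, 311.3], [411.1, 133.3], [562.5, 134.8], [565.3, 286.2]]
tube seams scene mid [[518.8, 277.5], [433.3, 277.0]]
tube seams side mid [[436.0, 267.3], [526.3, 278.0]]
```

Crops: the rack's long steel tube has its cap seams at scene about (359,285) and (374,260), and the short one is beside it. The trough's open front end is at scene about (251,205), facing the robot.

```bash
cat >> m.py <<'E'
def loc(*p): return np.array(p,float)
obs=[(bt,loc((0,-77),(0,77),(90,77),(90,-77))),(bt2,loc((0,77),(0,-77),(90,-77),(90,77))),
(et,loc((146,-77),(146,77),(212,77),(212,-77))),(et2,loc((146,77),(146,-77),(212,-77),(212,77))),
(bp,loc((-150,-80),(-150,80))),(bp2,loc((-150,80),(-150,-80)))]
def fit(obs):
    f=lambda v:np.concatenate([((o[:,:2]-(l@R.from_euler('z',v[2]).as_matrix()[:2,:2].T+v[:2]))).ravel() for o,l in obs])
    r=least_squares(f,[600,0,0],loss='soft_l1',f_scale=3);return r.x[:2].round(1),np.degrees(r.x[2]).round(2),np.sqrt((r.fun**2).mean()).round(2)
print('pol',fit(obs),'scene',fit(obs[0::2]),'side',fit(obs[1::2]))
ra=loc((-75,-90),(75,-90),(75,90),(-75,90)); rb=loc((-75,90),(-75,-90),(75,-90))
print('rack',fit([(rs,ra),(rd[:3],rb)]),fit([(rs,ra)]),fit([(rd[:3],rb)]))
s=state();T=tcp(s);print('tool',T.round(3).tolist());print('mount',np.array(read_camera('wrist')['mount']).round(2).tolist())
E
python3 m.py|tail -4
```

```text
pol (array([619.6, -87.2]), np.float64(4.0), np.float64(3.49)) scene (array([620.6, -83.6]), np.float64(-356.04), np.float64(2.16)) side (array([618.5, -90.4]), np.float64(3.83), np.float64(2.55))
rack (array([488.4, 229. ]), np.float64(-29880.55), np.float64(3.52)) (array([489.1, 232. ]), np.float64(-0.8), np.float64(1.04)) (array([487.3, 223.2]), np.float64(-34199.91), np.float64(1.2))
tool [[-0.0, 0.353, 0.936, 220.607], [-0.0, 0.936, -0.353, 584.735], [-1.0, -0.0, -0.0, 214.519], [0.0, 0.0, 0.0, 1.0]]
mount [[0.0, 0.26, -0.96, -170.82], [1.0, -0.0, 0.0, -0.26], [-0.0, -0.96, -0.26, -74.68], [0.0, 0.0, 0.0, 1.0]]
```

Run:
```python
from h import *
c=grab('side');print(onz(c,[(177,127)],0).round(),onz(c,[(172,72)],150).round())
c=grab('scene');print(onz(c,[(500,350)],0).round())
```

```text
[[403. 643.   0.]] [[452. 768. 150.]]
[[459. 679.   0.]]
```

>>> move_arm:
  targets:
    - [0,0,0.04,0,0,4,1]
    - [0.035,-0.03,0.05,0,0,8,1]
    - [0.07,-0.06,0.05,0,0,12,1]
    - [0.105,-0.09,0.05,0,0,16,1]
    - [0.14,-0.12,0.05,0,0,20,1]
    - [0.175,-0.155,0.05,0,0,20,1]
    - [0.21,-0.19,0.05,0,0,20,1]
    - [0.245,-0.225,0.05,0,0,20,1]
    - [0.28,-0.26,0.05,0,0,20,1]
    - [0.3,-0.29,0.04,0,0,20,1]

```text
t: 1.5
eef_pos: [523.1, 292.9, 255.5]
tcp_rot: [0.357, 1.568, 0.344]
ft_force: [0.7, 0.2, -0.1]
opening: 1.004
```

>>> move_arm:
  targets:
    - [0.02,-0.022,0,0,0,0,1]
    - [0.02,-0.022,0,0,0,0,1]
    - [0.02,-0.022,0,0,0,0,1]

```text
t: 1.8
eef_pos: [540.7, 272.5, 254.6]
tcp_rot: [2.598, 1.57, 2.585]
ft_force: [-0.4, -0.7, 0.4]
opening: 1.0
```

Run:
```python
from h import *
s=state();print(s['eef_pos'],tcp(s).round(3).tolist())
c=grab('wrist');cv2.imwrite('pics/w1.png',c['img']);import pickle;pickle.dump(c,open('w1.pkl','wb'))
```

```text
[540.71518615 272.51484704 254.56554126] [[-0.0, 0.013, 1.0, 540.715], [0.0, 1.0, -0.013, 272.515], [-1.0, 0.0, -0.0, 254.566], [0.0, 0.0, 0.0, 1.0]]
```

View pics/w1.png

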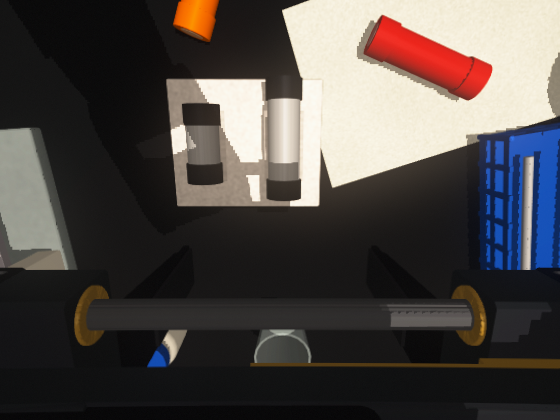

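Run:
```python
from h import *;import pickle
c=pickle.load(open('w1.pkl','rb'))
print(onz(c,[(283.5,77.5),(283.5,200)],61).round(1),onz(c,[(283.5,98.5),(284,180)],60).round(1))
print('axis',onz(c,[(283,90),(283.5,190)],41).round(1))
print('rack',onz(c,[(167,79),(322,79),(320,206),(177,206)],12).round(1))
g=cv2.cvtColor(c['img'],cv2.COLOR_BGR2GRAY)
for r in(85,90,120,150,186,192):print(r,g[r,255:312].tolist())
```

```text
[[420.  277.6  61. ]
 [546.4 276.4  61. ]] [[439.9 277.4  60. ]
 [524.2 277.2  60. ]]
axis [[429.9 277.2  41. ]
 [538.9 276.7  41. ]]
rack [[414.1 144.9  12. ]
 [416.1 322.3  12. ]
 [565.6 323.   12. ]
 [563.3 141.9  12. ]]
85 [246, 246, 246, 246, 246, 247, 189, 148, 145, 145, 92, 52, 46, 47, 47, 47, 49, 51, 50, 50, 50, 50, 51, 54, 55, 56, 59, 61, 64, 66, 66, 66, 65, 63, 61, 60, 57, 57, 57, 56, 57, 57, 57, 57, 57, 56, 57, 186, 244, 249, 249, 249, 249, 248, 247, 246, 246]
90 [247, 246, 244, 243, 243, 246, 233, 173, 149, 149, 100, 56, 48, 49, 51, 50, 51, 52, 52, 53, 53, 53, 55, 55, 57, 58, 60, 64, 66, 70, 69, 68, 67, 65, 64, 62, 60, 58, 59, 59, 58, 59, 58, 59, 59, 58, 58, 183, 242, 249, 249, 249, 249, 248, 247, 246, 246]
120 [247, 248, 248, 248, 248, 248, 199, 156, 161, 189, 153, 133, 118, 115, 129, 141, 152, 161, 169, 178, 186, 190, 195, 199, 208, 215, 219, 223, 232, 237, 237, 234, 231, 226, 223, 217, 213, 212, 208, 201, 195, 189, 182, 168, 157, 215, 230, 230, 237, 245, 246, 247, 248, 248, 247, 247, 247]
150 [246, 244, 245, 246, 246, 246, 215, 166, 155, 188, 184, 152, 130, 115, 125, 139, 150, 160, 168, 177, 185, 190, 194, 198, 207, 213, 218, 223, 232, 237, 236, 233, 230, 226, 222, 216, 213, 210, 205, 199, 194, 187, 177, 164, 171, 220, 231, 231, 245, 247, 247, 247, 246, 245, 246, 246, 246]
186 [245, 244, 245, 246, 197, 149, 146, 145, 147, 149, 152, 101, 56, 47, 48, 49, 48, 48, 50, 48, 49, 49, 49, 50, 50, 50, 51, 51, 51, 51, 51, 50, 51, 50, 51, 50, 50, 51, 51, 51, 50, 51, 51, 51, 53, 61, 231, 246, 246, 246, 246, 247, 247, 247, 246, 246, 247]
192 [246, 246, 246, 247, 200, 152, 149, 147, 147, 148, 148, 102, 55, 44, 45, 44, 45, 45, 45, 46, 45, 45, 45, 46, 45, 46, 46, 47, 48, 48, 48, 47, 47, 46, 47, 46, 47, 47, 47, 48, 47, 47, 47, 47, 50, 65, 232, 244, 242, 242, 243, 243, 243, 244, 245, 246, 246]
```

The wrist view agrees with the scene camera. The long tube spans rows 77–200 at column about 283.5, which puts its centre near (482.5, 277) along world x. The short tube is at column 204. I'll descend on the long one.

>>> move_arm:
  targets:
    - [-0.02,0.0045,-0.03,0,0,0.3,0.5]
    - [-0.04,0.0045,-0.07,0,0,0.3,0.5]
    - [-0.0585,0.0045,-0.11,0,0,0.3,0.5]
    - [-0.0585,0.0045,-0.145,0,0,0.3,0.5]
    - [-0.0585,0.0045,-0.17,0,0,0.3,0.5]
    - [-0.0585,0.0045,-0.19,0,0,0.3,0.5]
    - [-0.0585,0.0045,-0.205,0,0,0.3,0.5]
    - [-0.0585,0.0045,-0.215,0,0,0.3,0.5]
    - [-0.0585,0.0045,-0.22,0,0,0.3,0.5]
    - [-0.0585,0.0045,-0.22,0,0,0.3,0.5]

```text
t: 2.85
eef_pos: [481.8, 277.7, 34.6]
tcp_rot: [3.114, 1.571, 3.108]
ft_force: [-0.5, 0.8, 1.1]
opening: 0.749
```

Run:
```python
from h import *
c=grab('wrist');cv2.imwrite('pics/w2.png',c['img'])
c=grab('scene');cv2.imwrite('pics/s2.png',cv2.resize(c['img'][200:330,270:430],None,fx=4,fy=4,interpolation=cv2.INTER_CUBIC));print(state()['eef_pos'])
```

```text
[482.26481108 277.60735815  35.28829318]
```

View pics/w2.png

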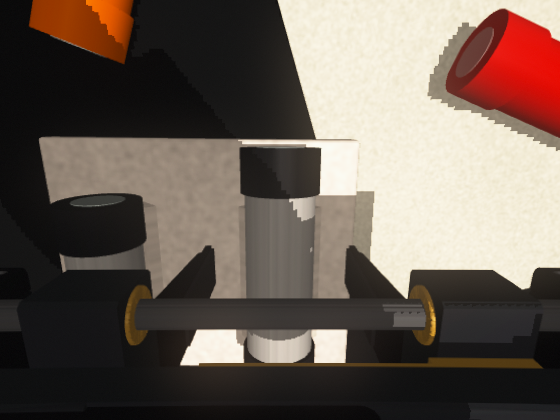

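View pics/s2.png

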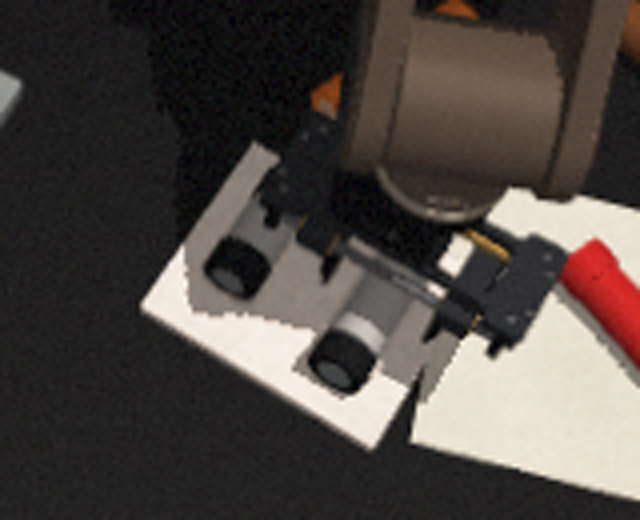

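The fingers straddle the tube evenly: finger edges at columns 214 and 346, tube axis at 280. Closing now.

>>> move_arm:
  targets:
    - [0,0,0,0,0,0,-1]
    - [0,0,0,0,0,0,-1]
    - [0,0,0,0,0,0,-1]
    - [0,0,0,0,0,0,-1]
    - [0,0,0,0,0,0,-1]
    - [0,0,0,0,0,0,-1]
    - [0,0,0,0,0,0,-1]
    - [0,0,0,0,0,0,-1]

```text
t: 3.75
eef_pos: [482.2, 277.4, 34.7]
tcp_rot: [0.935, 1.57, 0.928]
ft_force: [-0.3, 1.8, 0.7]
opening: 0.373
```

>>> move_arm:
  targets:
    - [0,0,0.005,0,0,0,-1]
    - [0,0,0.015,0,0,0,-1]
    - [0,0,0.03,0,0,0,-1]
    - [0,0,0.045,0,0,0,-1]
    - [0,0,0.045,0,0,0,-1]

```text
t: 4.25
eef_pos: [482.9, 277.6, 81.7]
tcp_rot: [0.406, 1.568, 0.4]
ft_force: [-1.0, -1.0, -2.4]
opening: 0.374
```

Run:
```python
from h import *
c=grab('wrist');cv2.imwrite('pics/w3.png',c['img'])
c=grab('scene');cv2.imwrite('pics/s3.png',cv2.resize(c['img'][200:330,270:430],None,fx=4,fy=4,interpolation=cv2.INTER_CUBIC));s=state();print(s['eef_pos'],s['ft_force'],s['opening']*95)
```

```text
[482.08853461 277.21047513  79.87644103] [ 0.14846417 -0.35576054 -2.04927707] 35.47307259770016
```

View pics/w3.png

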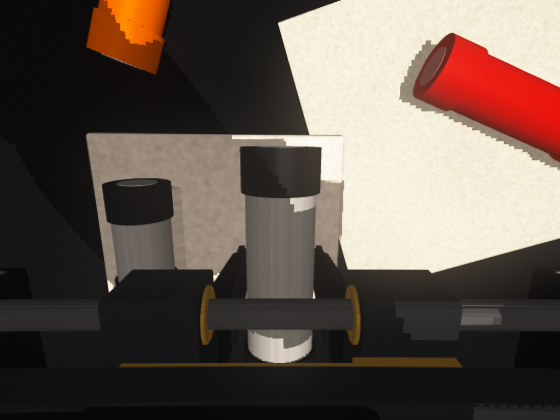

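View pics/s3.png

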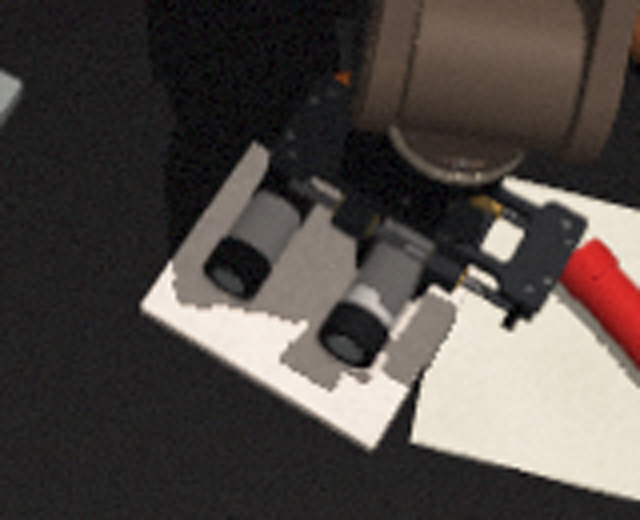

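Grasp holds: opening about 35.5 mm, tube level, short tube still in the rack. Next is a carry to above the trough front, then a second measurement.

>>> move_arm:
  targets:
    - [0,0,0.04,0,0,0,-1]
    - [0,-0.01,0.08,0,0,0,-1]
    - [0,-0.04,0.115,0,0,0,-1]
    - [0.01,-0.08,0.14,0,0,1,-1]
    - [0.02,-0.125,0.14,0,0,2,-1]
    - [0.03,-0.17,0.14,0,0,3,-1]
    - [0.04,-0.215,0.14,0,0,4,-1]
    - [0.05,-0.26,0.14,0,0,4.5,-1]
    - [0.06,-0.305,0.14,0,0,4.5,-1]
    - [0.064,-0.34,0.14,0,0,4.5,-1]

```text
t: 5.35
eef_pos: [546.3, -65.3, 218.7]
tcp_rot: [2.93, 1.57, 3.001]
ft_force: [0.0, 1.2, -2.6]
opening: 0.368
```

>>> move_arm:
  targets:
    - [0,-0.02,0,0,0,0,-1]
    - [0,-0.025,0,0,0,0,-1]
    - [0,-0.025,0,0,0,0,-1]
    - [0,-0.025,0,0,0,0,-1]

```text
t: 5.75
eef_pos: [545.9, -86.9, 219.3]
tcp_rot: [2.478, 1.57, 2.551]
ft_force: [0.2, -0.0, -1.8]
opening: 0.37
```

Run:
```python
from h import *;import pickle
s=state();print(s['eef_pos'],tcp(s).round(3).tolist())
c=grab('wrist');cv2.imwrite('pics/w4.png',c['img']);pickle.dump(c,open('w4.pkl','wb'))
```

```text
[545.91612467 -86.86248239 219.30789266] [[-0.001, -0.072, 0.997, 545.916], [0.0, 0.997, 0.072, -86.862], [-1.0, 0.001, -0.001, 219.308], [0.0, 0.0, 0.0, 1.0]]
```

View pics/w4.png

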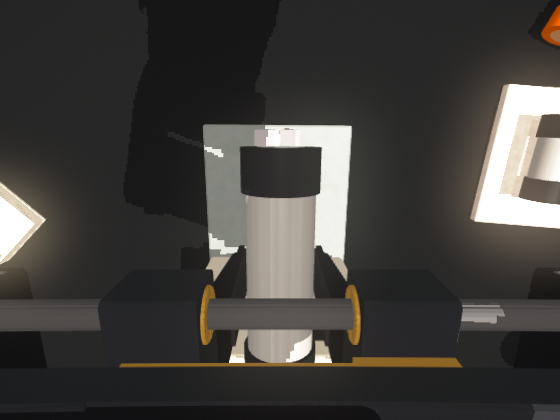

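Run:
```python
from h import *;import pickle
c=pickle.load(open('w4.pkl','rb'));im=c['img']
cv2.imwrite('pics/w4c.png',cv2.resize(im[110:265,190:365],None,fx=4,fy=3.8,interpolation=cv2.INTER_CUBIC))
g=cv2.cvtColor(im,cv2.COLOR_BGR2GRAY)
for r in(133,138,143):print(r,[im[r,k].tolist() for k in range(250,306,2)])
for r in (135,170,200,240):
    e=np.abs(np.diff(g[r,195:365].astype(int)));k=np.where(e>40)[0]+195;print(r,k)
```

```text
133 [[125, 133, 132], [126, 134, 133], [146, 149, 157], [159, 161, 173], [158, 161, 174], [159, 163, 175], [159, 161, 174], [161, 164, 175], [160, 163, 177], [243, 245, 249], [249, 250, 253], [248, 249, 252], [254, 254, 255], [255, 255, 255], [238, 239, 246], [227, 229, 237], [233, 236, 243], [233, 236, 244], [233, 235, 243], [232, 235, 242], [234, 237, 244], [231, 233, 241], [231, 233, 241], [248, 249, 252], [249, 250, 253], [238, 244, 244], [235, 242, 241], [236, 242, 241]]
138 [[128, 136, 134], [127, 136, 134], [146, 152, 158], [159, 162, 174], [159, 162, 173], [161, 164, 176], [158, 162, 173], [162, 164, 176], [242, 244, 250], [250, 251, 253], [249, 250, 253], [248, 249, 252], [254, 254, 255], [255, 255, 255], [255, 255, 255], [245, 246, 251], [234, 235, 243], [234, 236, 244], [233, 235, 243], [233, 235, 242], [234, 237, 245], [232, 234, 242], [231, 233, 241], [248, 250, 253], [249, 250, 253], [236, 242, 242], [234, 241, 239], [234, 241, 240]]
143 [[128, 136, 133], [128, 135, 135], [145, 151, 157], [160, 162, 175], [159, 161, 173], [161, 163, 177], [160, 163, 174], [162, 164, 176], [243, 244, 249], [250, 251, 253], [249, 250, 253], [247, 249, 252], [254, 254, 255], [255, 255, 255], [255, 255, 255], [231, 233, 242], [234, 235, 243], [234, 236, 244], [233, 236, 243], [233, 236, 243], [235, 237, 244], [232, 233, 241], [231, 233, 241], [248, 250, 253], [249, 250, 253], [236, 242, 242], [235, 241, 239], [234, 241, 240]]
135 [202 267 350 351]
170 [204 239 320 348 349]
200 [206 315 346 347]
240 [208 209 223 313 314 343 344 345]
```

View pics/w4c.png

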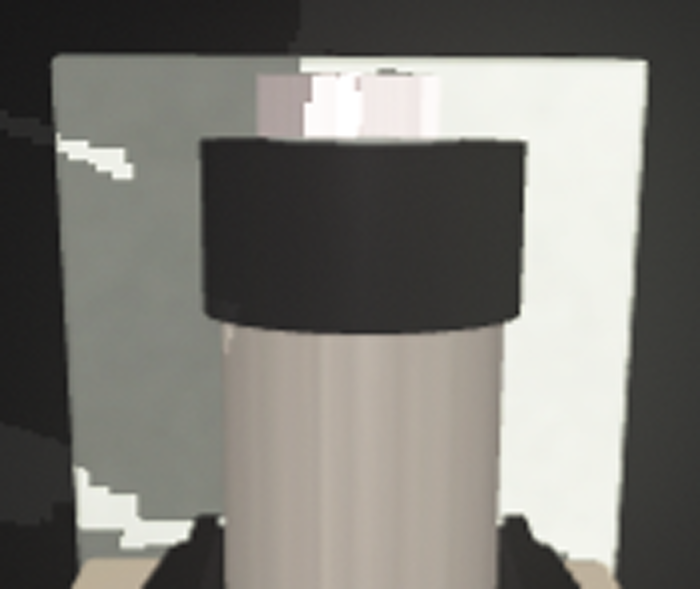

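Run:
```python
from h import *;import pickle
c=pickle.load(open('w4.pkl','rb'))
t=onz(c,[(254.2,138),(299.8,138),(277,138),(277,129)],49);print('trough',t.round(1))
pts=[(202.6,135),(351,135),(206.6,200),(347,200),(208.6,240),(344.5,240)]
p=onz(c,pts,20);print('plate',p.round(1));m=(p[::2]+p[1::2])/2;print('mid',m.round(1))
f=onz(c,[(205,126),(350,126)],20);print('front',f.round(1))
L=p[4]-p[0];Rr=p[5]-p[1];print(np.degrees(np.arctan2(L[1],L[0])),np.degrees(np.arctan2(Rr[1],Rr[0])),np.degrees(np.arctan2(-(f[0]-f[1])[0],(f[0]-f[1])[1])))
# tube held axis
a=onz(c,[((243+320)/2,160),((248.5+315)/2,230)],219+7);print('tube',a.round(1))
b=onz(c,[(281,147)],246);print('tube back end',b.round(1))
for yaw in(3.5,4,4.4):
  u=np.array([np.cos(np.radians(yaw)),np.sin(np.radians(yaw))]);print(yaw,'axis y at x=546',t[2,1]+(546-t[2,0])*u[1]/u[0], 'origin est', (f[:,:2].mean(0)+150*u).round(1))
```

```text
trough [[ 485.6 -116.7   49. ]
 [ 482.3  -71.7   49. ]
 [ 483.9  -94.2   49. ]
 [ 475.3  -94.8   49. ]]
plate [[ 487.7 -174.1   20. ]
 [ 476.2  -15.5   20. ]
 [ 558.7 -168.8   20. ]
 [ 547.2  -10.7   20. ]
 [ 606.4 -165.8   20. ]
 [ 594.8   -7.7   20. ]]
mid [[481.9 -94.8  20. ]
 [553.  -89.8  20. ]
 [600.6 -86.7  20. ]]
front [[ 478.2 -171.6   20. ]
 [ 467.   -17.8   20. ]]
4.014109878390755 3.777022296087168 -175.8232677902156
tube [[487.7 -90.3 226. ]
 [523.2 -87.6 226. ]]
tube back end [[480.3 -91.2 246. ]]
3.5 axis y at x=546 -90.41550020347057 origin est [622.4 -85.5]
4 axis y at x=546 -89.87123767310989 origin est [622.3 -84.2]
4.4 axis y at x=546 -89.43535313073478 origin est [622.2 -83.2]
```

Trough axis: through (482, -94.5) and (600.6, -86.6), yaw 4.0°. The held tube is about 3.4 mm to the +y side of that line, so I correct and descend.

>>> move_arm:
  targets:
    - [0,-0.0035,-0.03,0,0,-0.2,-1]
    - [0,-0.0035,-0.07,0,0,-0.2,-1]
    - [0,-0.0035,-0.105,0,0,-0.2,-1]
    - [0,-0.0035,-0.13,0,0,-0.2,-1]
    - [0,-0.0035,-0.145,0,0,-0.2,-1]
    - [0,-0.0035,-0.155,0,0,-0.2,-1]
    - [0,-0.0035,-0.155,0,0,-0.2,-1]

```text
t: 6.5
eef_pos: [545.8, -90.4, 63.8]
tcp_rot: [2.72, 1.569, 2.79]
ft_force: [-0.2, -0.0, -2.1]
opening: 0.373
```

Run:
```python
from h import *;import pickle
s=state();print(s['eef_pos'],s['ft_force'])
c=grab('wrist');cv2.imwrite('pics/w5.png',c['img'])
c=grab('side');cv2.imwrite('pics/d5.png',cv2.resize(c['img'][145:275,270:420],None,fx=4,fy=4,interpolation=cv2.INTER_CUBIC))
```

```text
[545.81954687 -90.38038705  63.81415691] [-0.21058715 -0.01540487 -2.14444032]
```

View pics/w5.png

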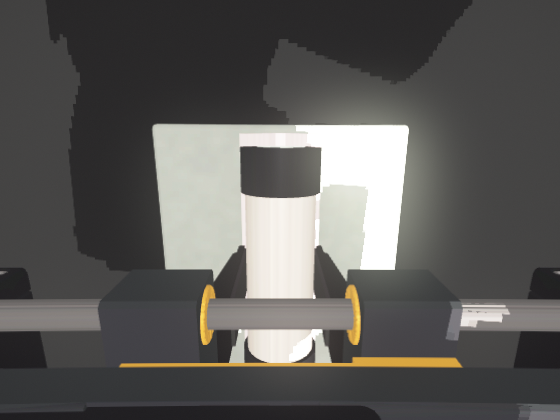

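View pics/d5.png

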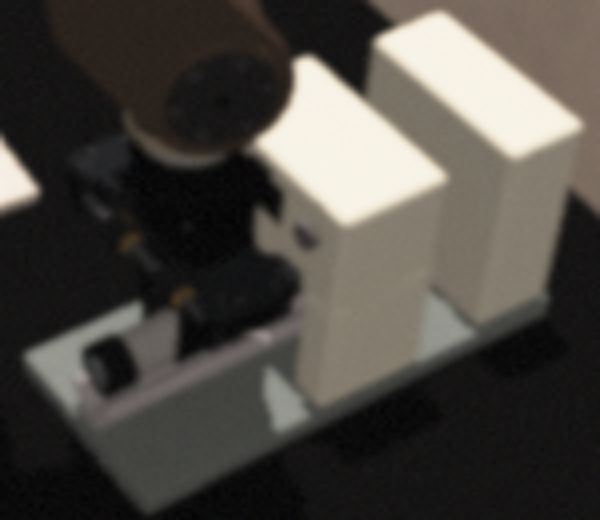

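Run:
```python
from h import *
im=cv2.imread('pics/w5.png');g=im[120:270,200:360];g=(255*(g/255.)**2.5).astype(np.uint8)
cv2.imwrite('pics/w5c.png',cv2.resize(g,None,fx=4,fy=3.9,interpolation=cv2.INTER_CUBIC))
```

```text
(no output)
```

View pics/w5c.png

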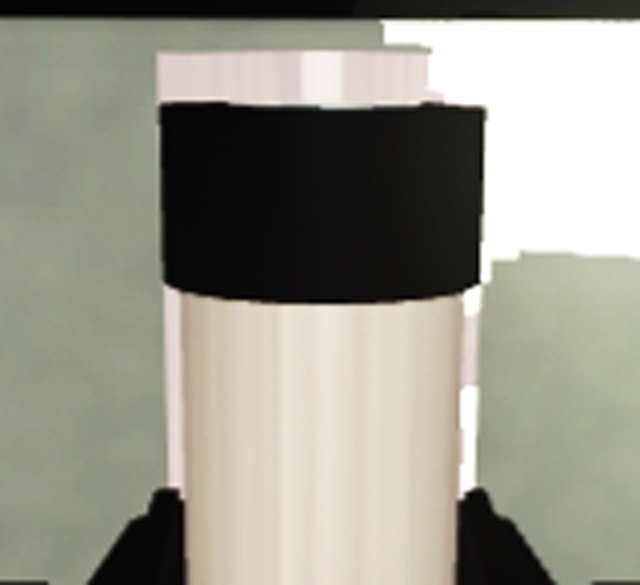

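Trough strips show equally on both sides of the tube (about 18 px each in the crop), so it is centred. Lowering slowly.

>>> move_arm:
  targets:
    - [0,0,-0.004,0,0,0,-1]
    - [0,0,-0.007,0,0,0,-1]
    - [0,0,-0.009,0,0,0,-1]
    - [0,0,-0.01,0,0,0,-1]
    - [0,0,-0.01,0,0,0,-1]

```text
t: 7.1
eef_pos: [546.4, -91.2, 54.9]
tcp_rot: [0.118, 1.57, 0.186]
ft_force: [0.7, 1.1, 1.6]
opening: 0.374
```

Run:
```python
from h import *
s=state();print(s['eef_pos'],s['ft_force'],s['moment'])
```

```text
[546.40145845 -91.17511167  54.90413485] [0.6961247  1.12675176 1.59127502] [ 0.42230545 -0.00098227 -0.06475077]
```

Contact is felt: Fz went from -2.1 to +1.6 N. Release, then rise.

>>> move_arm:
  targets:
    - [0,0,0,0,0,0,-0.1]
    - [0,0,0,0,0,0,0.3]
    - [0,0,0,0,0,0,0.3]
    - [0,0,0,0,0,0,0.3]
    - [0,0,0,0,0,0,0.3]
    - [0,0,0.01,0,0,0,0.3]
    - [0,0,0.03,0,0,0,0.3]
    - [0,0,0.06,0,0,0,0.3]
    - [0,0,0.1,0,0,0,0.3]
    - [0,0,0.1,0,0,0,0.3]

```text
t: 8.1
eef_pos: [548.0, -91.7, 159.8]
tcp_rot: [-0.347, 1.563, -0.278]
ft_force: [-0.2, -0.5, 0.7]
opening: 0.652
```

Run:
```python
from h import *;import pickle
s=state();print(s['eef_pos'],s['joints'],s['ft_force'],s['opening'])
c=grab('wrist');pickle.dump(c,open('w6.pkl','wb'));cv2.imwrite('pics/w6.png',c['img'])
```

```text
[547.99435383 -91.68151569 159.81503648] [-2.84683397e-01  4.54188635e-01  1.79793769e+00  7.05336559e-05
  8.81574803e-01 -1.92426923e+00] [-0.18468886 -0.49074395  0.69805444] 0.6520575370666929
```

View pics/w6.png

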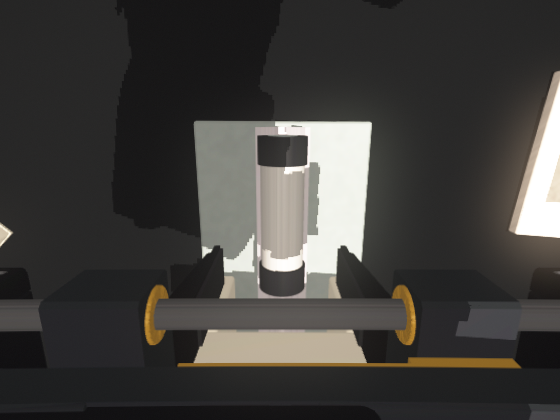

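The tube lies released in the trough: trough edges at columns 256–309, tube cap at 258–307, near end at row 135. Next I go behind it, lean the tool 40°, and set a 26 mm gap so the fingers press only the cap rim and not the window.

>>> move_arm:
  targets:
    - [-0.01,-0.001,0.03,0,0,0,0.0]
    - [-0.03,-0.002,0.06,0.5,-7.5,0,-0.45]
    - [-0.055,-0.003,0.06,1.0,-15,0,-0.45]
    - [-0.08,-0.004,0.06,1.6,-22.5,0,-0.45]
    - [-0.1,-0.005,0.06,2.1,-30,0,-0.45]
    - [-0.113,-0.006,0.06,2.6,-37.5,0,-0.45]
    - [-0.113,-0.006,0.06,2.8,-40,0,-0.45]
    - [-0.113,-0.006,0.06,2.8,-40,0,-0.45]
    - [-0.113,-0.006,0.06,2.8,-40,0,-0.45]

```text
t: 9.05
eef_pos: [449.9, -60.4, 265.5]
tcp_rot: [-0.034, 0.937, 0.005]
ft_force: [-0.3, -0.4, -1.5]
opening: 0.277
```

Run:
```python
from h import *;import pickle
s=state();print(s['eef_pos'],s['joints'].round(3),s['qvel'].round(2),s['opening'],tcp(s)[:3,:3].round(3).tolist())
c=pickle.load(open('w6.pkl','rb'))
print(onz(c,[(282.5,135.5),(282,292)],78).round(1),onz(c,[((258+308)/2,148),((260+304)/2,275)],58.3).round(1))
c=grab('wrist');pickle.dump(c,open('w7.pkl','wb'));cv2.imwrite('pics/w7.png',c['img'])
```

```text
[449.85178953 -60.35172585 265.48411559] [-0.434  0.004  2.271  0.755  0.375 -2.685] [ 0.01 -0.   -0.02  0.01  0.02  0.  ] 0.27746671169042775 [[0.592, -0.032, 0.805], [0.003, 0.999, 0.038], [-0.806, -0.02, 0.592]]
[[481.4 -94.6  78. ]
 [607.9 -86.   78. ]] [[491.7 -93.4  58.3]
 [601.9 -86.4  58.3]]
```

View pics/w7.png

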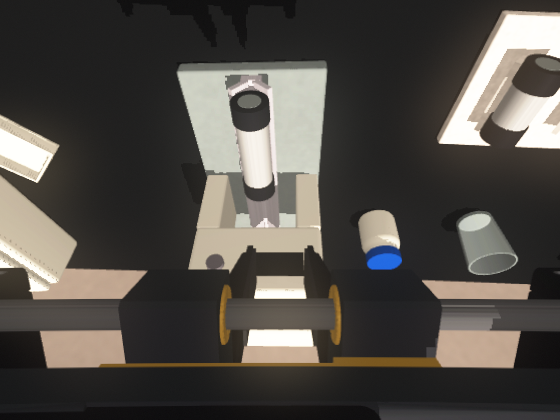

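Joint 6 ran into its limit (-2.685) near the wrist singularity, so the lean was not reached here. I'll fit a small kinematic model from the recorded joint and TCP pairs to choose a reachable wrist configuration. First, two more data points on the way out.

>>> move_arm:
  targets:
    - [0.03,-0.01,0.0,-0.6,8,0,-0.45]
    - [0.06,-0.02,0.0,-1.2,16,0,-0.45]
    - [0.09,-0.025,0.0,-1.4,20,0,-0.45]
    - [0.09,-0.025,0.0,-1.4,20,0,-0.45]
    - [0.09,-0.025,0.0,-1.4,20,0,-0.45]

```text
t: 9.6
eef_pos: [541.3, -85.9, 263.5]
tcp_rot: [-0.114, 1.289, -0.069]
ft_force: [-0.4, 0.6, -0.1]
opening: 0.276
```

```bash
cat > kin.py <<'E'
from h import *
from scipy.optimize import least_squares
def fk(q,p):
    h,a,e,b,lat,L,s,ph=p
    Rz=lambda t:R.from_euler('z',t).as_matrix();Ry=lambda t:R.from_euler('y',t).as_matrix()
    R1=Rz(q[0]);R2=R1@Ry(q[1]);R3=R2@Ry(q[2]);R6=R3@Rz(q[3])@Ry(q[4])@Rz(q[5]+ph)
    P=R1@[s,lat,h]+R2@[0,0,a]+R3@[e,0,b]+R6@[0,0,L]
    # tool x = R6 z ; tool y,z
    return P,np.c_[R6[:,2],R6[:,1],-R6[:,0]]
data=[([1.10436830e+00,4.91610892e-01,1.55946693e+00,0,1.09169599e+00,-1.05630360e-01],[220.6,584.8,214.5]),
([-2.84683397e-01,4.54188635e-01,1.79793769,0,8.81574803e-01,-1.92426923],[547.99,-91.68,159.8]),
([-.434,.004,2.271,.755,.375,-2.685],[449.85,-60.35,265.5])]
E
python3 - <<'E'
from kin import *
s=state();q,p=s['joints'],s['eef_pos'];print(q.round(4).tolist(),p.round(2).tolist(),s['qvel'].round(3))
open('kin.py','a').write(f"data.append(({q.tolist()},{p.tolist()}))\n")
import importlib,kin;importlib.reload(kin);data=kin.data
f=lambda v:np.concatenate([fk(q,v)[0]-np.array(p) for q,p in data]+[(v[[2,6]])*.01])
for x0 in([150,600,0,550,66,300,0,0],[150,450,0,450,66,300,0,0]):
    r=least_squares(f,x0,x_scale=[100,100,100,100,100,100,100,1]);print(r.x.round(2),abs(r.fun).max())
for q,p in data: print(fk(q,r.x)[1].round(2).tolist())
print(tcp(s)[:3,:3].round(2).tolist())
E
```

```text
[-0.3114, 0.2307, 1.8652, 0.0957, 0.7738, -1.9869] [541.34, -85.92, 263.48] [-0.016 -0.06   0.101  0.062 -0.055 -0.062]
[197.5  587.14  42.73 412.9   65.96 272.14  -1.86 -12.81] 0.42725592758854386
[197.5  587.14  42.73 412.9   65.96 272.14  -1.86 -21.19] 0.42725602433708953
[[-0.0, 0.4, -0.92], [-0.0, -0.92, -0.4], [-1.0, 0.0, 0.0]]
[[0.01, 0.74, -0.67], [-0.0, -0.67, -0.74], [-1.0, 0.01, -0.0]]
[[0.59, 0.58, -0.56], [0.0, -0.69, -0.72], [-0.81, 0.43, -0.41]]
[[0.28, 0.7, -0.66], [-0.02, -0.68, -0.73], [-0.96, 0.21, -0.18]]
[[0.28, -0.04, 0.96], [-0.02, 1.0, 0.05], [-0.96, -0.03, 0.28]]
```

```bash
cat >> kin.py <<'E'
P0=np.array([197.5,587.14,42.73,412.9,65.96,272.14,-1.86,0.])
Y=np.array([0.353,0.936,0])
phs=np.linspace(-np.pi,np.pi,7201);P0[7]=max(phs,key=lambda t:fk(data[0][0],np.r_[P0[:7],t])[1][:,1]@Y)
lo=np.array([-3.1,-.84,.05,-1.13,.06,-2.69]);hi=np.array([3.1,2.19,2.79,4.28,2.93,2.69])
def pose(lean,yaw=4.0,flip=False):
    # upright: tool x=-z, y=+y, z=+x
    A=np.array([[0,0,1],[0,1,0],[-1,0,0.]])
    M=R.from_euler('z',yaw,degrees=True).as_matrix()@R.from_euler('y',-lean,degrees=True).as_matrix()@A
    return M@np.diag([1,-1,-1]) if flip else M
def ik(p,M,seeds):
    best=None
    for q0 in seeds:
        f=lambda q:np.r_[(fk(q,P0)[0]-p)/100,(fk(q,P0)[1]-M).ravel()]
        r=least_squares(f,np.clip(q0,lo+.01,hi-.01),bounds=(lo,hi))
        if best is None or r.cost<best.cost:best=r
    return best.x,best.cost
E
python3 - <<'E'
from kin import *
s=state();print(np.abs(fk(s['joints'],P0)[1]-tcp(s)[:3,:3]).max(),P0[7])
u=np.array([np.cos(np.radians(4)),np.sin(np.radians(4))])
for flip in(0,1):
  for j4 in(0,3.1):
    for xp in(-185,-150,-100,-50,-20,0):
      for lean in(0,20,40):
        xy=np.array([621.5,-85.2])+u*xp
        sd=[[-.28,.3,2.0,j4+d,.5,a] for a in(-2,1.2) for d in(0,.5)]
        q,c=ik(np.r_[xy,58],pose(lean,4,flip),sd)
        if c<1e-6: print(flip,j4,xp,lean,q.round(2))
E
```

```text
6.106226635438361e-16 1.5707963267948966
0 0 -185 0 [-0.37  0.5   2.13 -0.    0.5  -2.01]
0 0 -185 20 [-0.48  0.48  2.35  1.5   0.18  2.69]
0 0 -185 40 [-0.63  0.61  2.57  2.47  0.73  1.53]
0 0 -150 0 [-0.34  0.53  2.06 -0.    0.55 -1.98]
0 0 -150 40 [-0.56  0.6   2.49  2.48  0.66  1.62]
0 0 -100 0 [-0.3   0.58  1.94 -0.    0.63 -1.94]
0 0 -100 40 [-0.47  0.6   2.37  2.47  0.56  1.73]
0 0 -50 0 [-0.27  0.62  1.82 -0.    0.7  -1.91]
0 0 -50 20 [-0.33  0.57  2.05  0.59  0.24 -2.53]
0 0 -50 40 [-0.41  0.62  2.26  2.44  0.48  1.84]
0 0 -20 0 [-0.25  0.66  1.74  0.    0.74 -1.89]
0 0 -20 20 [-0.31  0.59  1.98  0.49  0.27 -2.4 ]
0 0 -20 40 [-0.38  0.63  2.19  2.41  0.43  1.9 ]
0 0 0 0 [-0.24  0.68  1.69  0.    0.77 -1.88]
0 0 0 20 [-0.29  0.61  1.93  0.43  0.3  -2.33]
0 0 0 40 [-0.36  0.64  2.15  2.38  0.4   1.95]
0 3.1 -185 0 [-0.37  0.5   2.13 -0.    0.5  -2.01]
0 3.1 -185 20 [-0.48  0.48  2.35  1.5   0.18  2.69]
0 3.1 -185 40 [-0.63  0.61  2.57  2.47  0.73  1.53]
0 3.1 -150 0 [-0.34  0.53  2.06 -0.    0.55 -1.98]
0 3.1 -150 40 [-0.56  0.6   2.49  2.48  0.66  1.62]
0 3.1 -100 0 [-0.3   0
[... 1624 characters left out ...]
50 20 [-0.43  0.5   2.28  1.22  0.18 -0.12]
1 3.1 -150 40 [-0.56  0.6   2.49  2.48  0.66 -1.52]
1 3.1 -100 0 [-0.3   0.58  1.94  0.    0.63  1.2 ]
1 3.1 -100 20 [-0.38  0.53  2.16  0.85  0.2   0.31]
1 3.1 -100 40 [-0.47  0.6   2.37  2.47  0.56 -1.41]
1 3.1 -50 0 [-0.27  0.62  1.82 -0.    0.7   1.23]
1 3.1 -50 20 [-0.33  0.57  2.05  0.59  0.24  0.61]
1 3.1 -50 40 [-0.41  0.62  2.26  2.44  0.48 -1.31]
1 3.1 -20 0 [-0.25  0.66  1.74  0.    0.74  1.25]
1 3.1 -20 20 [-0.31  0.59  1.98  0.49  0.27  0.74]
1 3.1 -20 40 [-0.38  0.63  2.19  2.41  0.43 -1.24]
1 3.1 0 0 [-0.24  0.68  1.69 -0.    0.77  1.26]
1 3.1 0 20 [-0.29  0.61  1.93  0.43  0.3   0.81]
1 3.1 0 40 [-0.36  0.64  2.15  2.38  0.4  -1.19]
```

The model fits to 0.4 mm. With the tool half-turned (j6 about +1.2), the 40° lean is reachable along the whole trough. So: upright first, then a -180° yaw.

Run:
```python
from kin import *
s=state();print((R.from_matrix(pose(0,4))*R.from_matrix(tcp(s)[:3,:3]).inv()).as_rotvec(degrees=True),s['eef_pos'])
```

```text
[ 0.91517408 16.12913128  1.39319607] [541.3406889  -85.92059798 263.47962607]
```

>>> move_arm:
  targets:
    - [-0.02,0,0,0.5,8,0.7,-0.45]
    - [-0.04,0,0,0.9,16.1,1.4,-0.45]
    - [-0.04,0,0,0.9,16.1,1.4,-0.45]

```text
t: 9.9
eef_pos: [499.2, -85.6, 264.7]
tcp_rot: [0.26, 1.569, 0.329]
ft_force: [-0.3, -0.0, -0.3]
opening: 0.277
```

>>> move_arm:
  targets:
    - [0,0,0,0,0,-8.5,-0.45]
    - [0,0,0,0,0,-17,-0.45]
    - [0,0,0,0,0,-25.5,-0.45]
    - [0,0,0,0,0,-34,-0.45]
    - [0,0,0,0,0,-42.5,-0.45]
    - [0,0,0,0,0,-51,-0.45]
    - [0,0,0,0,0,-59.5,-0.45]
    - [0,0,0,0,0,-68,-0.45]
    - [0,0,0,0,0,-76.5,-0.45]
    - [0,0,0,0,0,-85,-0.45]

```text
t: 10.9
eef_pos: [499.5, -85.3, 264.9]
tcp_rot: [0.681, 1.565, -0.74]
ft_force: [-1.1, 0.1, -0.1]
opening: 0.278
```

>>> move_arm:
  targets:
    - [-0.01,0,0,0,0,-8.5,-0.45]
    - [-0.02,0,0,0,0,-17,-0.45]
    - [-0.03,0,0,0,0,-25.5,-0.45]
    - [-0.04,0,0,0,0,-34,-0.45]
    - [-0.05,0,0,0,0,-42.5,-0.45]
    - [-0.06,0,0,0,0,-51,-0.45]
    - [-0.06,0,0,0,0,-59.5,-0.45]
    - [-0.06,0,0,0,0,-68,-0.45]
    - [-0.06,0,0,0,0,-76.5,-0.45]
    - [-0.06,0,0,0,0,-85,-0.45]

```text
t: 11.9
eef_pos: [439.5, -85.3, 264.9]
tcp_rot: [-1.684, 1.57, 1.695]
ft_force: [-0.2, 0.2, 0.4]
opening: 0.275
```

>>> move_arm:
  targets:
    - [0,0,0,0,0,-8.5,-0.45]
    - [0,0,0,0,0,-10,-0.45]
    - [0,0,0,0,0,-10,-0.45]

```text
t: 12.2
eef_pos: [439.5, -85.4, 265.2]
tcp_rot: [-0.466, 1.568, 2.747]
ft_force: [-0.2, -0.2, 0.0]
opening: 0.278
```

Run:
```python
from kin import *
s=state();print(s['t'],s['joints'].round(3),s['eef_pos'],s['opening'])
M=tcp(s)[:3,:3];u=np.array([np.cos(np.radians(4)),np.sin(np.radians(4))])
print((R.from_matrix(pose(40,4,True))*R.from_matrix(M).inv()).as_rotvec(degrees=True))
xy=np.array([621.5,-85.2])+u*(-185);print(xy)
q=s['joints'];p0=s['eef_pos']
for k in range(0,11):
    p=p0+(np.r_[xy,220]-p0)*k/10
    q,c=ik(p,pose(4*k,4,True),[q]);print(k,q.round(2),c)
```

```text
12.2 [-0.34   0.18   1.897  0.     1.067  1.16 ] [439.48560707 -85.37553694 265.18153549] 0.2782946807146477
[  2.76930255 -40.03488959  -0.11261988]
[436.9506507  -98.10494764]
0 [-0.34  0.18  1.9   0.    1.06  1.16] 1.322372679669918e-19
1 [-0.36  0.16  1.94  0.04  0.98  1.12] 1.3021925308574749e-30
2 [-0.38  0.14  1.99  0.08  0.89  1.07] 5.179152215379645e-31
3 [-0.41  0.12  2.04  0.13  0.81  1.01] 1.0851395827983936e-29
4 [-0.43  0.1   2.08  0.2   0.72  0.93] 2.1683105163351104e-28
5 [-0.46  0.09  2.13  0.3   0.64  0.83] 3.100662026647877e-26
6 [-0.49  0.08  2.18  0.42  0.56  0.69] 2.425701378023857e-24
7 [-0.52  0.08  2.23  0.59  0.49  0.5 ] 9.213317596669188e-23
8 [-0.56  0.08  2.28  0.81  0.44  0.25] 1.2045510402593033e-21
9 [-0.59  0.09  2.33  1.09  0.42 -0.05] 1.8066699443950875e-20
10 [-0.63  0.1   2.38  1.38  0.44 -0.37] 7.616520421753754e-20
```

>>> move_arm:
  targets:
    - [0,-0.001,-0.004,0.35,-5,0,-0.45]
    - [0,-0.003,-0.01,0.7,-10,0,-0.45]
    - [-0.001,-0.004,-0.015,1.05,-15,0,-0.45]
    - [-0.001,-0.006,-0.02,1.4,-20,0,-0.45]
    - [-0.001,-0.008,-0.025,1.75,-25,0,-0.45]
    - [-0.002,-0.01,-0.03,2.1,-30,0,-0.45]
    - [-0.002,-0.011,-0.038,2.4,-34,0,-0.45]
    - [-0.003,-0.012,-0.045,2.6,-38,0,-0.45]
    - [-0.003,-0.0127,-0.045,2.8,-40,-0.1,-0.45]
    - [-0.003,-0.0127,-0.045,2.8,-40,-0.1,-0.45]

```text
t: 13.2
eef_pos: [435.7, -98.7, 219.9]
tcp_rot: [3.138, 0.875, 0.066]
ft_force: [0.9, 0.0, -0.2]
opening: 0.277
```

Run:
```python
from kin import *
s=state();print(s['t'],s['joints'].round(3),s['eef_pos'],s['opening'])
M=tcp(s)[:3,:3]
print((R.from_matrix(pose(40,4,True))*R.from_matrix(M).inv()).as_rotvec(degrees=True))
q=s['joints'];p=s['eef_pos']
for z in range(220,50,-20): q,c=ik(np.r_[p[:2],z],pose(40,4,True),[q]);print(z,q.round(2),c)
c=grab('wrist');cv2.imwrite('pics/w8.png',c['img']);c=grab('side');cv2.imwrite('pics/d8.png',c['img'])
```

```text
13.2 [-0.632  0.102  2.383  1.38   0.433 -0.366] [435.70188124 -98.72803547 219.8680646 ] 0.277136149233342
[ 0.13130813 -0.13970334  0.08405474]
220 [-0.64  0.1   2.38  1.38  0.44 -0.37] 6.041511142609344e-19
200 [-0.64  0.15  2.41  1.55  0.43 -0.56] 1.1071776024211984e-18
180 [-0.64  0.21  2.44  1.73  0.44 -0.76] 8.874629670129037e-31
160 [-0.64  0.26  2.47  1.9   0.46 -0.95] 8.902595042210144e-31
140 [-0.64  0.33  2.49  2.06  0.49 -1.12] 5.669672037592139e-31
120 [-0.64  0.39  2.52  2.19  0.54 -1.28] 3.466300318158519e-30
100 [-0.64  0.46  2.54  2.3   0.6  -1.41] 3.122529455877552e-30
80 [-0.64  0.53  2.55  2.39  0.66 -1.51] 6.02601590295721e-31
60 [-0.64  0.61  2.57  2.46  0.73 -1.61] 1.1198721423079747e-30
```

View pics/w8.png

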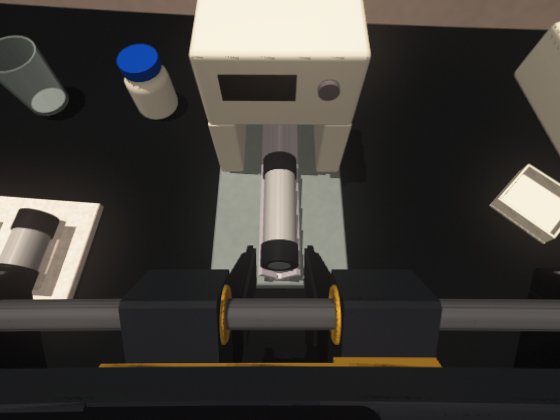

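View pics/d8.png

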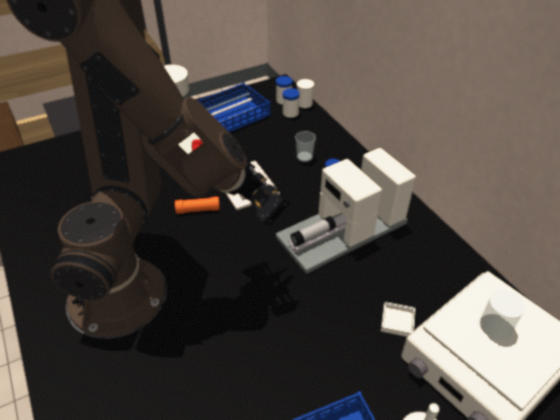

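The camera now looks along the trough from behind: tube near end at (280,258), fingers symmetric about column 280, and the short tube, jar, beaker and boat all in place. Lowering to rim height behind the tube.

>>> move_arm:
  targets:
    - [0,0.001,-0.02,0,0,0,-0.45]
    - [0,0.001,-0.045,0,0,0,-0.45]
    - [0,0.001,-0.07,0,0,0,-0.45]
    - [0,0.001,-0.095,0,0,0,-0.45]
    - [0,0.001,-0.12,0,0,0,-0.45]
    - [0,0.001,-0.14,0,0,0,-0.45]
    - [0,0.001,-0.155,0,0,0,-0.45]
    - [0,0.001,-0.161,0,0,0,-0.45]
    - [0,0.001,-0.161,0,0,0,-0.45]
    - [0,0.001,-0.161,0,0,0,-0.45]

```text
t: 14.3
eef_pos: [436.9, -96.9, 60.0]
tcp_rot: [-3.138, 0.875, 0.072]
ft_force: [0.1, -0.7, -0.0]
opening: 0.279
```

Run:
```python
from kin import *
s=state();print(s['t'],s['joints'].round(3),s['eef_pos'],s['opening'],s['ft_force'])
M=tcp(s)[:3,:3]
print((R.from_matrix(pose(40,4,True))*R.from_matrix(M).inv()).as_rotvec(degrees=True))
c=grab('wrist');cv2.imwrite('pics/w9.png',c['img'])
```

```text
14.3 [-0.628  0.61   2.57   2.471  0.725 -1.605] [436.87524157 -96.94069536  59.99971205] 0.2792248713032891 [ 0.05714629 -0.67580932 -0.01575563]
[-0.11563142 -0.14852347  0.04005648]
```

View pics/w9.png

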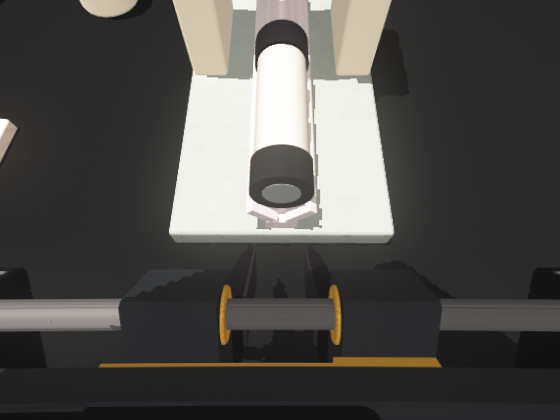

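>>> move_arm:
  targets:
    - [0.01,0.0,-0.001,0,0,0,-0.45]
    - [0.02,0.0007,-0.002,0,0,0,-0.45]
    - [0.026,0.0011,-0.002,0,0,0,-0.45]
    - [0.03,0.0014,-0.002,0,0,0,-0.45]
    - [0.034,0.0017,-0.002,0,0,0,-0.45]
    - [0.038,0.002,-0.002,0,0,0,-0.45]
    - [0.042,0.0022,-0.002,0,0,0,-0.45]
    - [0.046,0.0025,-0.002,0,0,0,-0.45]
    - [0.05,0.0028,-0.002,0,0,0,-0.45]
    - [0.05,0.0028,-0.002,0,0,0,-0.45]

```text
t: 15.35
eef_pos: [487.2, -94.3, 57.5]
tcp_rot: [-3.139, 0.875, 0.071]
ft_force: [0.0, 1.0, 0.8]
opening: 0.275
```

Run:
```python
from kin import *
s=state();print(s['t'],s['joints'].round(3),s['eef_pos'],s['opening'],s['ft_force'])
c=grab('wrist');cv2.imwrite('pics/w10.png',c['img'])
```

```text
15.35 [-0.528  0.605  2.455  2.481  0.63  -1.489] [487.18671021 -94.32019482  57.54736273] 0.2745805253257105 [0.01833282 1.04374664 0.81292409]
```

View pics/w10.png

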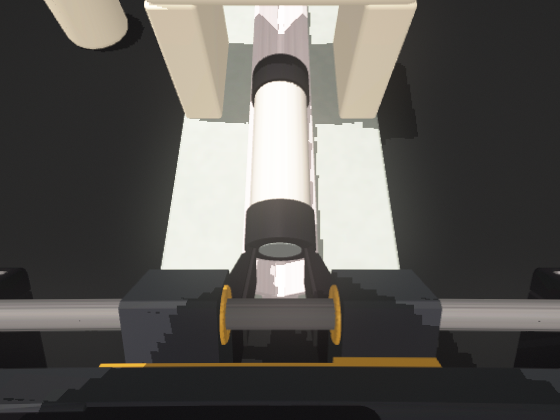

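Run:
```python
from h import *
c=grab('wrist')
print('window',onz(c,[(280,249)],58.3).round(1),'far end top',onz(c,[(280,55)],78).round(1))
print(proj(c,[state()['eef_pos']]))
im=c['img'][180:300,210:350];cv2.imwrite('pics/w10c.png',cv2.resize((255*(im/255.)**.6).astype(np.uint8),None,fx=5,fy=5,interpolation=cv2.INTER_CUBIC))
```

```text
window [[495.9 -93.9  58.3]] far end top [[624.5 -85.1  78. ]]
[[279.7679172  264.92549451]]
```

View pics/w10c.png

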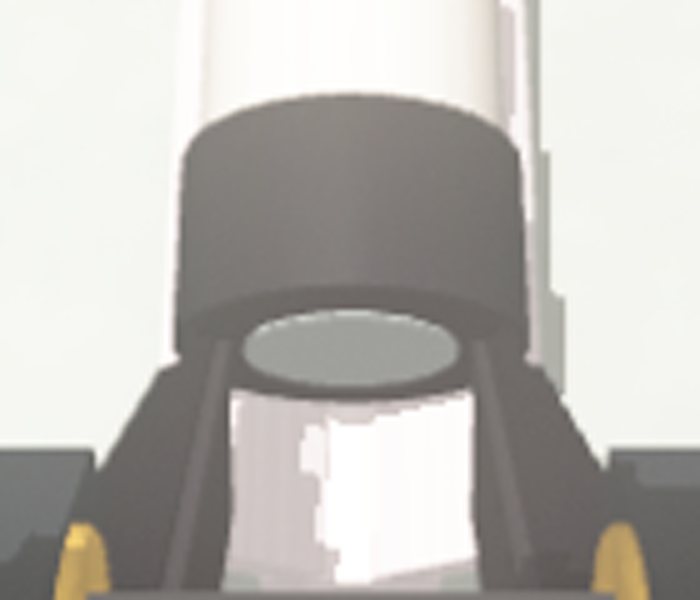

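The close crop shows both fingertips on the cap rim, clear of the window (window at (280,249), x about 496). Pushing on.

>>> move_arm:
  targets:
    - [0.004,0.0003,0,0,0,0,-0.45]
    - [0.01,0.0007,0,0,0,0,-0.45]
    - [0.017,0.0012,0,0,0,0,-0.45]
    - [0.024,0.0017,0,0,0,0,-0.45]
    - [0.031,0.0022,0,0,0,0,-0.45]
    - [0.038,0.0027,0,0,0,0,-0.45]
    - [0.045,0.0031,0,0,0,0,-0.45]
    - [0.052,0.0036,0,0,0,0,-0.45]
    - [0.057,0.004,0,0,0,0,-0.45]
    - [0.06,0.0042,0,0,0,0,-0.45]

```text
t: 16.45
eef_pos: [547.2, -90.1, 57.5]
tcp_rot: [-3.139, 0.875, 0.07]
ft_force: [-2.2, -1.4, 1.3]
opening: 0.275
```

Run:
```python
from kin import *
s=state();print(s['t'],s['joints'].round(3),s['eef_pos'],s['opening'],s['ft_force'])
c=grab('wrist');cv2.imwrite('pics/w11.png',c['img'])
```

```text
16.45 [-0.439  0.612  2.317  2.46   0.519 -1.359] [547.21928195 -90.14949023  57.53275026] 0.2749269171218564 [-2.22568122 -1.35990164  1.33500144]
```

View pics/w11.png

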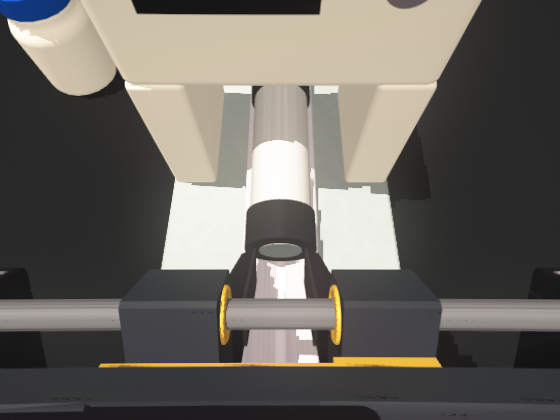

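>>> move_arm:
  targets:
    - [0.004,0.0003,0,0,0,0,-0.45]
    - [0.01,0.0007,0,0,0,0,-0.45]
    - [0.017,0.0012,0,0,0,0,-0.45]
    - [0.024,0.0017,0,0,0,0,-0.45]
    - [0.031,0.0022,0,0,0,0,-0.45]
    - [0.038,0.0027,0,0,0,0,-0.45]
    - [0.045,0.0031,0,0,0,0,-0.45]
    - [0.051,0.0036,0,0,0,0,-0.45]
    - [0.055,0.0038,0,0,0,0,-0.45]
    - [0.058,0.0041,0,0,0,0,-0.45]

```text
t: 17.5
eef_pos: [605.0, -86.1, 57.5]
tcp_rot: [-3.138, 0.875, 0.07]
ft_force: [-3.8, -2.9, 2.4]
opening: 0.274
```

Run:
```python
from kin import *
s=state();print(s['t'],s['joints'].round(3),s['eef_pos'],s['opening'],s['ft_force'])
c=grab('wrist');cv2.imwrite('pics/w12.png',c['img'])
c=grab('scene');cv2.imwrite('pics/s12.png',cv2.resize(c['img'][190:335,135:285],None,fx=4,fy=4,interpolation=cv2.INTER_CUBIC))
```

```text
17.5 [-0.374  0.634  2.184  2.406  0.423 -1.228] [605.00745842 -86.09132295  57.49534525] 0.2744022520118026 [-3.79837116 -2.89372364  2.42565131]
```

View pics/w12.png

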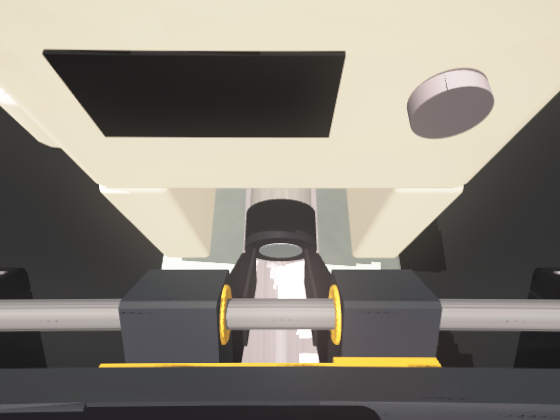

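View pics/s12.png

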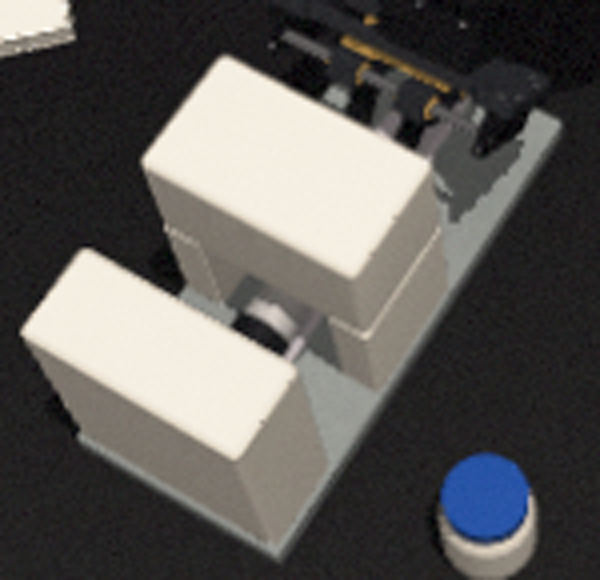

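The far cap is visible in the gap at crop (260,325) and the near cap is just at the bridge front. Slowing down for the last millimetres.

>>> move_arm:
  targets:
    - [0.002,0.0001,0,0,0,0,-0.45]
    - [0.004,0.0003,0,0,0,0,-0.45]
    - [0.006,0.0004,0,0,0,0,-0.45]
    - [0.008,0.0006,0,0,0,0,-0.45]
    - [0.01,0.0007,0,0,0,0,-0.45]
    - [0.011,0.0008,0,0,0,0,-0.45]
    - [0.012,0.0008,0,0,0,0,-0.45]

```text
t: 18.3
eef_pos: [616.8, -85.2, 57.5]
tcp_rot: [-3.138, 0.876, 0.071]
ft_force: [-2.4, -1.2, 0.3]
opening: 0.271
```

>>> move_arm:
  targets:
    - [0.001,0.0001,0,0,0,0,-0.45]
    - [0.002,0.0001,0,0,0,0,-0.45]

```text
t: 18.5
eef_pos: [618.8, -85.2, 57.5]
tcp_rot: [-3.138, 0.875, 0.071]
ft_force: [-2.6, -1.5, 0.6]
opening: 0.277
```

>>> move_arm:
  targets:
    - [0.001,0.0001,0,0,0,0,-0.45]
    - [0.001,0.0001,0,0,0,0,-0.45]

```text
t: 18.7
eef_pos: [619.9, -85.1, 57.5]
tcp_rot: [-3.138, 0.875, 0.071]
ft_force: [-0.8, -1.8, -0.7]
opening: 0.274
```

>>> move_arm:
  targets:
    - [0.001,0.0001,0,0,0,0,-0.45]
    - [0.001,0.0001,0,0,0,0,-0.45]

```text
t: 18.9
eef_pos: [620.5, -85.0, 57.4]
tcp_rot: [-3.138, 0.876, 0.07]
ft_force: [-5.1, -1.4, 1.2]
opening: 0.276
```

Run:
```python
from kin import *
s=state();print(s['eef_pos'],s['ft_force'])
c=grab('scene');cv2.imwrite('pics/s13.png',cv2.resize(c['img'][190:335,135:285],None,fx=4,fy=4,interpolation=cv2.INTER_CUBIC))
```

```text
[620.47319639 -85.00040299  57.40564755] [-5.10884244 -1.37607907  1.21460795]
```

View pics/s13.png

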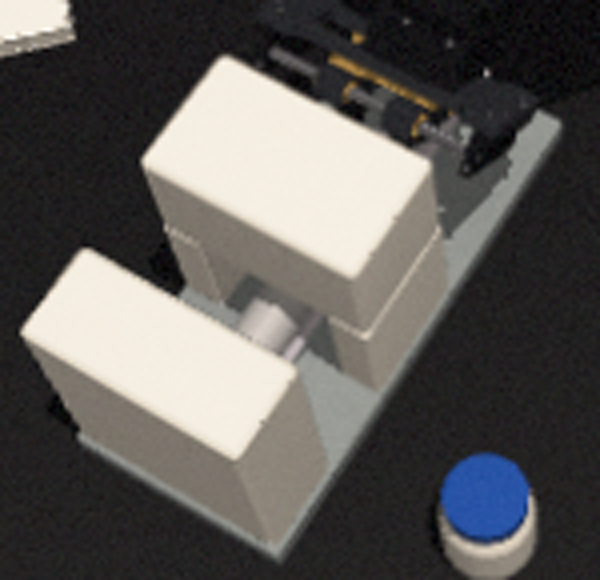

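>>> move_arm:
  targets:
    - [0.001,0.0001,0,0,0,0,-0.45]
    - [0.001,0.0001,0,0,0,0,-0.45]

```text
t: 19.15
eef_pos: [620.8, -84.9, 57.2]
tcp_rot: [-3.138, 0.877, 0.07]
ft_force: [-9.8, -2.7, 4.2]
opening: 0.275
```

>>> move_arm:
  targets:
    - [0.0005,0.0,0,0,0,0,-0.45]
    - [0.0005,0.0,0,0,0,0,-0.45]

```text
t: 19.35
eef_pos: [621.0, -85.0, 57.2]
tcp_rot: [-3.138, 0.878, 0.07]
ft_force: [-12.5, -2.9, 6.8]
opening: 0.272
```

The force rises to 12.5 N with almost no travel, at the predicted home position (expected TCP x about 621). Backing straight off to look.

>>> move_arm:
  targets:
    - [-0.002,-0.0001,0,0,0,0,-0.45]
    - [-0.006,-0.0004,0,0,0,0,-0.45]
    - [-0.015,-0.001,0,0,0,0,-0.45]
    - [-0.03,-0.002,0,0,0,0,-0.45]
    - [-0.05,-0.0035,0,0,0,0,-0.45]
    - [-0.07,-0.005,0,0,0,0,-0.45]
    - [-0.07,-0.005,0,0,0,0,-0.45]

```text
t: 20.05
eef_pos: [550.1, -89.8, 57.3]
tcp_rot: [-3.137, 0.877, 0.071]
ft_force: [0.4, -0.8, -0.1]
opening: 0.271
```

Run:
```python
from kin import *
s=state();print(s['eef_pos'],s['ft_force'])
c=grab('wrist');cv2.imwrite('pics/w14.png',c['img'])
c=grab('scene');cv2.imwrite('pics/s14.png',cv2.resize(c['img'][190:335,135:285],None,fx=4,fy=4,interpolation=cv2.INTER_CUBIC))
u=np.array([np.cos(np.radians(4)),np.sin(np.radians(4))]);O=np.array([621.5,-85.2])
for x in (108,116,138):print(x,((proj(c,np.r_[O+u*x,78.3])-[135,190])*4).round())
```

```text
[550.07532256 -89.75775314  57.28683151] [ 0.38989842 -0.78506501 -0.0883776 ]
108 [[251. 328.]]
116 [[244. 338.]]
138 [[225. 366.]]
```

View pics/w14.png

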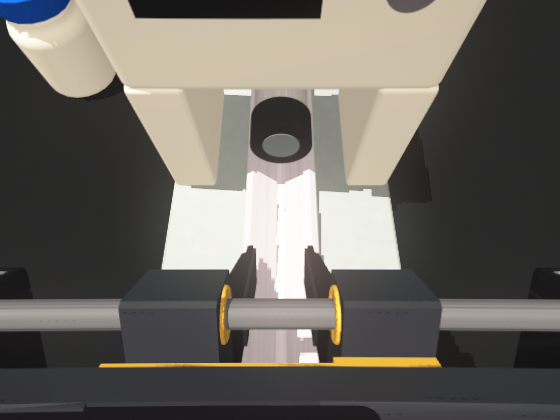

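View pics/s14.png

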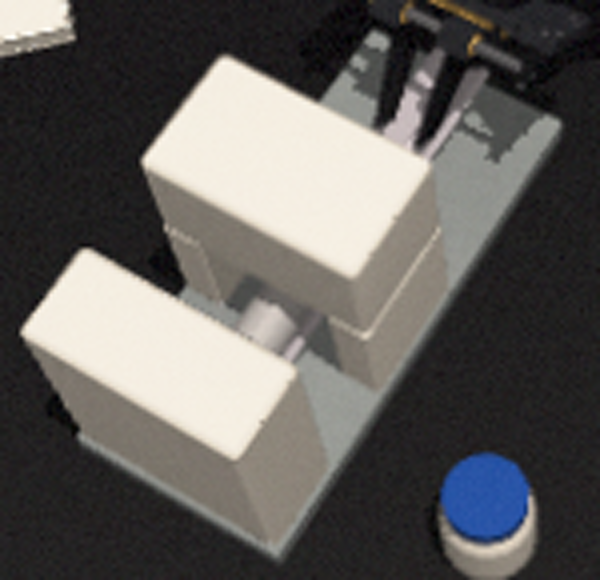

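Run:
```python
from h import *
c=grab('wrist')
u=np.array([np.cos(np.radians(4)),np.sin(np.radians(4))])
w=onz(c,[(281,145.5)],58.3)[0];f=onz(c,[(195,183.5),(362,184)],20);print(w,f)
o=f[:,:2].mean(0);print('near end beyond bridge front',(w[:2]-o)@u, 'lateral',(w[:2]-o)@[-u[1],u[0]])
```

```text
[632.08001717 -85.64605041  58.3       ] [[ 621.80935886  -22.27983258   20.        ]
 [ 629.69695724 -146.18963805   20.        ]]
near end beyond bridge front 6.212998841725566 lateral -1.849216581626669
```

The wrist view shows the tube centred on the flanks with its near end about 6 ± 3 mm inside the bridge (nominal 8), and force says it is against the stop. To rule out the gripper having met the bridge instead, I'll touch once more with a steeper 46° lean and read force and moment.

>>> move_arm:
  targets:
    - [0,0,0.001,0.2,-3,0,-0.45]
    - [0.01,0.0007,0.002,0.4,-6,0,-0.45]
    - [0.025,0.0018,0.002,0.4,-6,0,-0.45]
    - [0.04,0.0028,0.002,0.4,-6,0,-0.45]
    - [0.052,0.0036,0.002,0.4,-6,0,-0.45]
    - [0.06,0.0042,0.002,0.4,-6,0,-0.45]
    - [0.065,0.0046,0.002,0.4,-6,0,-0.45]
    - [0.068,0.0048,0.002,0.4,-6,0,-0.45]
    - [0.068,0.0048,0.002,0.4,-6,0,-0.45]

```text
t: 21.1
eef_pos: [620.2, -85.0, 59.5]
tcp_rot: [-3.139, 0.771, 0.07]
ft_force: [0.1, 0.2, 0.4]
opening: 0.274
```

Run:
```python
from kin import *
s=state();print(s['eef_pos'],s['ft_force'],s['moment'],s['joints'].round(2))
```

```text
[620.22952161 -84.99526367  59.49840533] [0.06148326 0.23846235 0.426385  ] [-0.07176064  0.5250679  -0.03395963] [-0.38  0.67  2.2   2.52  0.57 -1.35]
```

>>> move_arm:
  targets:
    - [0.001,0.0001,0,0,0,0,-0.45]
    - [0.002,0.0002,0,0,0,0,-0.45]
    - [0.003,0.0002,0,0,0,0,-0.45]
    - [0.003,0.0002,0,0,0,0,-0.45]

```text
t: 21.5
eef_pos: [621.7, -84.8, 59.1]
tcp_rot: [-3.138, 0.773, 0.07]
ft_force: [-11.2, -0.8, 5.6]
opening: 0.28
```

Run:
```python
from kin import *
s=state();print(s['eef_pos'],s['ft_force'],s['moment'],s['joints'].round(2))
```

```text
[621.69383346 -84.83893657  59.06346904] [-11.1854322   -0.81590875   5.56378937] [-0.20857476  1.10380061 -0.09850722] [-0.38  0.67  2.2   2.52  0.56 -1.35]
```

With a different lean, the contact plane is the same (628.65 against 628.66 mm), so the resistance is the tube on its stop. Retreating clear.

>>> move_arm:
  targets:
    - [-0.003,-0.0002,0,0,0,0,-0.45]
    - [-0.01,-0.0007,0,0,0,0,-0.45]
    - [-0.03,-0.002,0,0,0,0,-0.45]
    - [-0.06,-0.004,0,0,0,0,-0.45]
    - [-0.09,-0.006,0.005,0,0,0,-0.45]
    - [-0.12,-0.008,0.02,0,0,0,-0.45]
    - [-0.13,-0.009,0.045,0,0,0,-0.45]
    - [-0.13,-0.009,0.075,0,0,0,-0.45]
    - [-0.13,-0.009,0.1,0,0,0,-0.45]
    - [-0.13,-0.009,0.1,0,0,0,-0.45]

```text
t: 22.5
eef_pos: [493.6, -94.2, 162.6]
tcp_rot: [3.14, 0.766, 0.067]
ft_force: [-0.1, 0.6, -0.4]
opening: 0.275
```

Run:
```python
from kin import *
s=state();print(s['t'],s['eef_pos'],s['ft_force'])
c=grab('wrist');cv2.imwrite('pics/w15.png',c['img'])
c=grab('scene');cv2.imwrite('pics/s15.png',c['img'])
```

```text
22.5 [493.56349363 -94.22919995 162.58631051] [-0.09156579  0.57286296 -0.36523278]
```

View pics/w15.png

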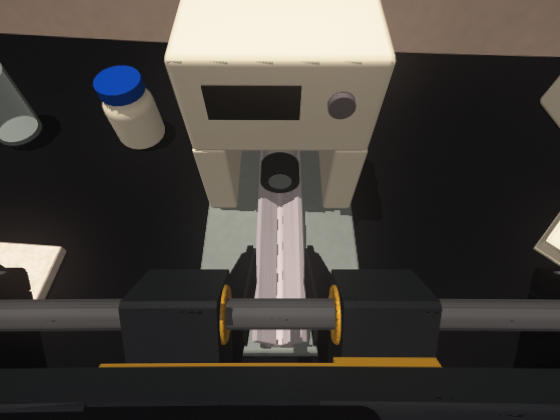

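View pics/s15.png

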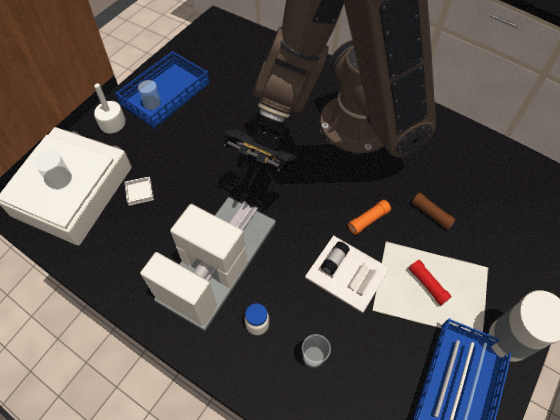

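The tube's near end sits centred in the tunnel at wrist (281,178). The short tube is still in the rack, the jar, beaker and boat have not moved, and the arm is clear. Handing in.

```bash
python3 -c "
from cell import job_done;print(job_done())"
```

```text
the job is handed in; nothing more can be done
None
```

The long steel tube is in the polarimeter's trough, pushed under the bridge and against the back stop, and released. I handed the job in at about 22.6 s.

**What I did:** I picked the tube up at mid-body and laid it in the open front of the trough. I then pushed it in with a leaning tool, the fingertips 26 mm apart so they pressed only the cap rim and not the window. The first try at leaning hit joint 6's range limit in free air, short of the pose. I turned the tool half round, after which the lean worked.

**Checks at the end:**
- **Home against the stop:** The push force rose to about 12 N with almost no further travel. A second touch at a steeper lean met resistance at the same place (628.65 mm against 628.66 mm), so I take it as the tube on its stop and not the gripper on the bridge.
- **Lying in the trough:** The wrist picture shows the tube centred in the trough. The near end measured about 6 mm inside the bridge against the nominal 8 mm, and 1.8 mm to one side. I put both down to picture accuracy of about 3 mm. The contact with the stop itself is hidden behind the end block, so no camera saw it directly.
- **Everything else:** The short tube, jar, beaker, weigh boat and the coloured look-alikes are where they were. The arm was clear and reading no contact force.

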